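Load two blanks into the engraving nest

TASK

Load the two-pocket engraving nest: with the fingertips push the brass disc and the copper disc across the grey plate, each into a round pocket of its own, until it drops in and lies flat on the pocket's floor. Only slide the discs, never lift or carry them, and leave the roll of tape and the loupe beside the plate where they are.

Things in the scene. Friction and masses are not known exactly. Their poses are not given: they have to be found in the camera images.
- nest_plate: grey metal plate fixed on the desk, 190 (its x, pointing away from the robot) x 170 (its y, to the left) x 28 mm over all (an 18 mm slab on 10 mm feet); origin at the centre of its underside, at the feet, on the work surface, z up. Two round pockets, 46 mm across and 5 mm deep with dark floors 23 mm above the work surface, are sunk in its top at x = +45, y = +32 mm and x = +45, y = -32 mm.
- left_pocket (a point): centre of the left pocket's mouth (plate x = +45, y = +32 mm), level with the plate's top, 28 mm above the work surface; axes as the plate's. Fixed things left of it to keep clear of: the microscope's head and eyepieces (world x 0.56 to 0.72, y 0.31 to 0.43, z 0.14 to 0.31)
- right_pocket (a point): centre of the right pocket's mouth (plate x = +45, y = -32 mm), level with the plate's top, 28 mm above the work surface; axes as the plate's. Fixed things between robot and plate: a hanging motor (world x 0.19, y 0.21, 80 mm across, z 0.58 to 0.69), its thin pole (x 0.38, y 0.18, up to z 0.47) and a lamp's arms (about x 0.2 to 0.36, y -0.04 to 0.17, up to z 0.34)
- brass_blank: loose yellow brass disc, 42 mm across, 8 mm thick, about 70 g. Starts flat on the plate's top on the robot's side, 70 to 94 mm short of one of the pockets along the plate's x and within 7 mm of that pocket's middle line. Origin at the centre of its underside. Seated, it stands 3 mm proud of the plate.
- copper_blank: loose reddish copper disc, 42 mm across, 8 mm thick, about 70 g. Starts flat on the plate's top on the robot's side, 70 to 94 mm short of one of the pockets along the plate's x and within 7 mm of that pocket's middle line. Origin at the centre of its underside. Seated, it stands 3 mm proud of the plate.
- masking_tape: loose roll of pale paper tape lying flat, 78 mm across, 19 mm tall, on the desk behind the plate; origin at the centre of its underside
- loupe_10x: loose black loupe with its white case, together 25 x 60 x 12 mm, on the desk to the right of the plate; origin at the centre of its underside
Not all that is in view belongs to the job. Of the things that look like the brass_blank, the middle-sized one is meant.

How it is judged:
At the end, for the whole second after the job is handed in: One disc rests in each pocket (either way round): its centre within 4 mm of the pocket's, its underside at least 3.5 mm below the plate's top, tilt under 0.06 rad, still; the tape and the loupe are within 20 mm of where they stood ((((horizontal distance between brass_blank and left_pocket below 0.004 m and z of brass_blank in the frame of left_pocket below -0.0035 m and angle between brass_blank's own z axis and vertical below 0.06 rad and linear speed of brass_blank below 0.02 m/s) and (horizontal distance between copper_blank and right_pocket below 0.004 m and z of copper_blank in the frame of right_pocket below -0.0035 m and angle between copper_blank's own z axis and vertical below 0.06 rad and linear speed of copper_blank below 0.02 m/s)) or ((horizontal distance between brass_blank and right_pocket below 0.004 m and z of brass_blank in the frame of right_pocket below -0.0035 m and angle between brass_blank's own z axis and vertical below 0.06 rad and linear speed of brass_blank below 0.02 m/s) and (horizontal distance between copper_blank and left_pocket below 0.004 m and z of copper_blank in the frame of left_pocket below -0.0035 m and angle between copper_blank's own z axis and vertical below 0.06 rad and linear speed of copper_blank below 0.02 m/s))) and distance of each of masking_tape, loupe_10x from where it was at the start of the episode below 0.02 m); the robot touches nothing.
It fails at once if the brass disc is lifted more than 12 mm off the plate (z of brass_blank in the frame of left_pocket above 0.012 m).
It fails at once if the copper disc is lifted more than 12 mm off the plate (z of copper_blank in the frame of left_pocket above 0.012 m).
It fails at once if the roll of tape is moved more than 20 mm (distance of masking_tape from where it was at the start of the episode above 0.02 m).
It fails at once if the loupe is moved more than 20 mm (distance of loupe_10x from where it was at the start of the episode above 0.02 m).
It also fails if it takes over 58 s, if anything falls off the work surface, if the arm or the gripper's body presses on something with over 40 N, if the wrist force passes 120 N, or if a joint passes its speed limit or range.

ROBOT

A 7-joint arm with a two-finger parallel gripper is mounted at the origin on a cart in front of the work surface, level with it; the furniture and walls round the work are solid. World frame = base frame: x ahead of the robot, y to its left, z up, the work surface at z = 0. Lengths are in m, angles in rad, forces in N, time in s.
With the tool pointing down it reaches from about 0.425 to 0.875 m from the base axis. Payload 4.7 kg.
Tool frame: the origin (TCP) lies on the centre line of the jaws, within the pads' length; the fingertips stand 14 mm ahead of it and the grasp point (between the pads) lies 5 mm behind it; z points along the fingers, y is the direction in which the jaws open and shut (so a half turn about z gives the same grasp; the last joint's range is limited). The gripper opens to 87 mm and grips with 3 to 60 N. Pads are 19 mm wide; open, the fingers measure 117 mm over their backs; the gripper's body (75 mm by 190 mm) begins 51 mm behind the grasp point.
Start: joints at [1.296, 0.321, -0.07, 1.45, 0.023, 1.371, -0.057], TCP at [0.185, -0.623, 0.206] pointing down, gripper open.
Joint ranges: [-2.86, 2.86], [-0.3, 2.09], [-1.38, 1.24], [0.06, 2.45], [-1.56, 4.7], [0.09, 2.05], [-2.69, 2.69]. Speed limits (rad/s): [2.57, 2.57, 3.14, 3.14, 3.14, 3.14, 3.14].

INTERFACE

Orientations are given as a rotation vector (axis times angle).
In Python, from bench import ctrl gives the robot as it stands. The module is installed in compiled form; this text tells all that it offers.
- The arm moves only by the tool step_arm, never from a script. Its argument "plan" is a list of rows, each a list of 3 entries, a list of its own where there are three numbers: the turn, a rotation vector about the tool's x, y, z in rad, then the shift along the tool's x, y, z in m, then the closure in counts, from 0 (fully open) to 255 (shut). In form: [[[rx, ry, rz], [x, y, z], hand], ...]. A call has exactly 10 rows; each row is the pose to reach, as a shift and turn from the pose commanded when the call began, along the tool's axes at that moment; what a row does not reach only later rows make up. A row lasts 1/8 s, in which the tool goes at most 62.5 mm and 10.7 degrees, less where a joint would pass 70% of its speed; a pose out of reach is approached as far as the arm can. A call with a gripper value outside its range is refused whole. The fingers move at their own pace and stop on an object; "squeeze" is the grip in N (left out, the last holds). Time passes only in rows, so rows that repeat a pose let the fingers close, or fill a call up. It gives the time, the measured TCP pose, the force and the opening at its end, in the units of the state.
- ctrl.get_state(): the state, without advancing time (a new reading comes with each control period).
- ctrl.get_image(name): name is "side" or "top" or "wrist"; returns the picture (420x560x3 uint8, red, green, blue); there is no depth.
- ctrl.calibration(name): a dict with "fov_y" (degrees; the focal length in pixels is half the picture's height over the tangent of half this angle, whatever the lens; pixels are square), "cx", "cy" (the principal point, pixels), "rvec" (rotation vector, rad) and "tvec" (3), from world to camera coordinates, as OpenCV has them. Camera axes: x right, y down, z forward; pixel columns grow to the right and rows downward; lengths in m; the calibration is good to about 2 mm. A picture is of the moment at which its call begins: read the wrist's pose just before it. calibration takes no time and is no camera call; for the wrist camera it gives the pose at the moment of the call.
- ctrl.close_job(): hands the job in, once; it reports no verdict.
Trained networks look in the newest picture that a camera, given by its name, has taken for a name from the list of things; names that differ only in an ending like _2 or _b are one class to them, and where a whole thing is asked for, a point or a joint stands for the part that bears it (a point fixed in the world has none). Each returns a list of dicts, best first, with "score" (0 to 1); they miss things now and then, are a little off and sometimes report something else, mostly with a low value. They report only what shows in the picture. A call takes as long as a camera call. They do not tell look-alikes from the thing itself.
- ctrl.cut_out(camera, label): "pixels" (420x560 bool, what is visible of it) and "rect" ([left, top, width, height] in pixels, round what is visible of it).
The state is a dict: "time": time; "joint_positions": joint angles; "qd": joint speeds; "joint_torque": joint torques, N m; "position": TCP position; "tool_rot": TCP orientation; "ft_force": force on the tool from outside, world axes, zero at the start; "torque": the same for the moment, N m; "grip_width": opening from 0.0 (shut) to 1.0 (fully open).
Only numpy, scipy, OpenCV 4.12 (cv2) and the standard library are available. Lean on these libraries where they do the work, as an engineer would, in place of code of your own. Each camera call takes 0.05 s, during which the arm holds its last target.

## Working session

There is one attempt and no reset: what is moved stays moved. The work goes in short steps, Python scripts to look and compute and a tool call to move; the robot and the scene stay as the last step left them, time stands still between calls to the robot, and variables do not carry over. Pictures are saved under pics/ and viewed, and the job is handed in when it is done.

Besides the shell and the picture viewer there is one more tool, called after ">>>" by a JSON object that holds its "fn" and its "kwargs". step_arm: Moves the arm, as the interface text tells. Its arguments: {"type":"object","properties":{"plan":{"type":"array"},"squeeze":{"type":"number"}},"required":["plan"]}

```bash
mkdir -p pics; ls
python3 - <<'E'
from bench import ctrl
import cv2,numpy as np
s=ctrl.get_state();print(s)
for n in("top","side"):
    im=ctrl.get_image(n);cv2.imwrite(f"pics/{n}0.png",im[:,:,::-1]);print(n,ctrl.calibration(n))
    for l in("nest_plate","brass_blank","copper_blank","masking_tape","loupe_10x"):
        for d in ctrl.cut_out(n,l)[:4]:print(n,l,round(d["score"],2),d["rect"])
print(ctrl.calibration("wrist"));print(ctrl.get_state()["time"])
E
```

```text
pics
{'time': 0.0, 'joint_positions': array([ 1.29611318,  0.32180083, -0.07008279,  1.45168155,  0.02259238,
        1.37079816, -0.05688838]), 'qd': array([-9.68543167e-04, -1.40268006e-03, -1.45066624e-04,  1.34834773e-03,
       -4.17944926e-04, -1.28690995e-05, -2.26032157e-04]), 'joint_torque': array([-6.21892536e-05, -4.91287315e+01, -4.04046820e-01, -3.12527740e+01,
       -6.38960791e-02,  4.39319573e-02,  1.97041736e-04]), 'position': array([ 0.18489503, -0.62253409,  0.20517264]), 'tool_rot': array([-3.10704494e+00, -4.51836973e-01,  5.72462635e-04]), 'ft_force': array([ 0.29904383,  0.66312071, -0.08702889]), 'torque': array([-0.0046689 ,  0.00568436, -0.00617105]), 'grip_width': 1.00328087418344}
top {'fov_y': 42.05636329960469, 'cx': 292.4487234890927, 'cy': 207.30400173057367, 'rvec': array([ 2.15857329, -2.17578386,  0.12195196]), 'tvec': array([0.14613224, 0.62149846, 0.82350184])}
top nest_plate 0.85 [204.7, 195.3, 140.0, 152.2]
top brass_blank 0.84 [288.8, 274.2, 29.5, 30.6]
top brass_blank 0.76 [307.6, 119.0, 34.8, 35.8]
top brass_blank 0.68 [245.0, 109.4, 22.2, 2
[... 277 characters left out ...]
73382581]), 'tvec': array([0.4918748 , 0.39535512, 0.66588305])}
side nest_plate 0.95 [240.7, 196.8, 164.1, 148.4]
side nest_plate 0.23 [310.5, 269.7, 31.6, 28.6]
side brass_blank 0.89 [348.3, 247.8, 28.3, 26.4]
side brass_blank 0.67 [221.3, 164.8, 16.1, 15.3]
side brass_blank 0.63 [279.9, 143.2, 29.7, 28.2]
side copper_blank 0.69 [311.0, 271.8, 30.6, 27.4]
side masking_tape 0.65 [232.5, 188.6, 42.1, 41.1]
side loupe_10x 0.82 [331.6, 196.1, 22.4, 25.2]
side loupe_10x 0.27 [346.6, 249.8, 29.5, 22.8]
{'fov_y': 64.63585214392069, 'cx': 284.46981639228324, 'cy': 210.43976553559267, 'rvec': array([-2.32298193,  1.73345452,  0.25323125]), 'tvec': array([-0.64971989, -0.03504556,  0.39153476])}
0.6
```

View pics/top0.png

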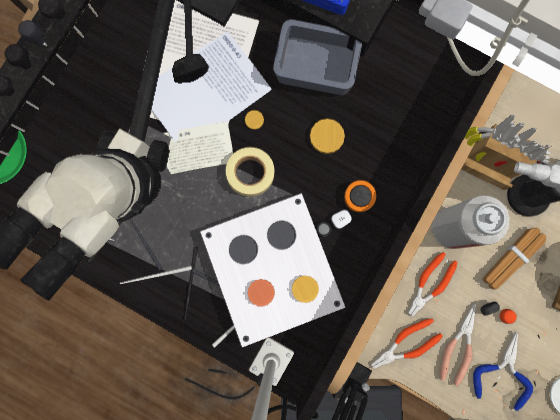

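View pics/side0.png

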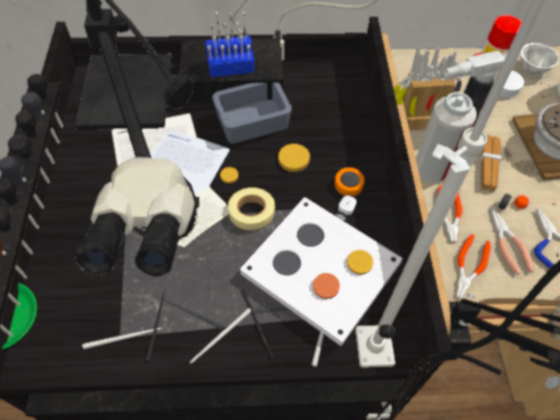

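Run:
```python
import cv2
a=cv2.imread("pics/top0.png")[180:360,190:380];b=cv2.imread("pics/side0.png")[180:360,225:415]
cv2.imwrite("pics/crop0.png",cv2.hconcat([cv2.resize(a,None,fx=2.1,fy=2.1,interpolation=2),cv2.resize(b,None,fx=2.1,fy=2.1,interpolation=2)]))
```

```text
(no output)
```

View pics/crop0.png

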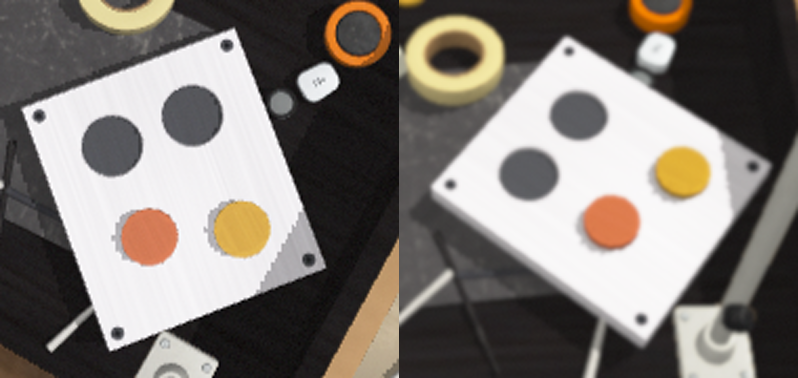

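```bash
cat > h.py <<'E'
import cv2,numpy as np
def cam(c):
    R=cv2.Rodrigues(np.array(c["rvec"],float))[0];f=210/np.tan(np.radians(c["fov_y"])/2)
    return R,np.array(c["tvec"],float),np.array([[f,0,c["cx"]],[0,f,c["cy"]],[0,0,1]])
def p2w(c,uv,z):
    R,t,K=cam(c);uv=np.atleast_2d(np.array(uv,float))
    d=(np.linalg.inv(K)@np.c_[uv,np.ones(len(uv))].T).T@R
    o=-R.T@t
    return o+d*((z-o[2])/d[:,2])[:,None]
def w2p(c,P):
    R,t,K=cam(c);q=(np.atleast_2d(P)@R.T+t)@K.T
    return q[:,:2]/q[:,2:]
def circ(c,contour,z):
    P=p2w(c,contour.reshape(-1,2),z)
    x=P[:,:2];A=np.c_[2*x,np.ones(len(x))];s=np.linalg.lstsq(A,(x**2).sum(1),rcond=None)[0]
    return s[:2],np.sqrt(s[2]+s[0]**2+s[1]**2)
def biggest(mask):
    cs=cv2.findContours(mask.astype(np.uint8),cv2.RETR_EXTERNAL,cv2.CHAIN_APPROX_NONE)[0]
    return max(cs,key=cv2.contourArea)
E
python3 - <<'E'
from h import *
from bench import ctrl
for n in("top","side"):
    c=ctrl.calibration(n);im=cv2.imread(f"pics/{n}0.png");R,t,K=cam(c);print(n,"cam",-R.T@t)
    pm=ctrl.cut_out(n,"nest_plate")[0]["pixels"]
    ct=biggest(pm);hull=cv2.convexHull(ct)
    H=np.zeros(pm.shape,np.uint8);cv2.fillPoly(H,[hull],1)
    hsv=cv2.cvtColor(im,cv2.COLOR_BGR2HSV)
    dark=(hsv[...,2]<120)&(cv2.erode(H,np.ones((7,7)))>0)
    nn,lab,st,_=cv2.connectedComponentsWithStats(dark.astype(np.uint8))
    for i in range(1,nn):
        if st[i,4]>250:
            p,r=circ(c,biggest(lab==i),0.028);print("pocket?",st[i],p.round(4),round(r,4))
    for l in("brass_blank","copper_blank"):
        d=ctrl.cut_out(n,l)[0]
        p,r=circ(c,biggest(d["pixels"]),0.036);print(l,p.round(4),round(r,4))
        col=(hsv[...,1]>110)&(hsv[...,2]>120)
        x,y,w,h=[int(v) for v in d["rect"]];m=np.zeros_like(col);m[y-4:y+h+4,x-4:x+w+4]=1
        p,r=circ(c,biggest(col&m),0.036);print("  colour",p.round(4),round(r,4))
    if n=="top":
        rc=cv2.approxPolyDP(hull,8,True).reshape(-1,2);print(rc.tolist());print(p2w(c,rc,0.028).round(3).tolist())
        for uv in [(270,360),(250,172),(340,219),(360,196)]: print(uv,p2w(c,uv,0.01).round(3))
    print(w2p(c,[[.38,.18,0],[.38,.18,.47]]).round(0))
E
```

```text
top cam [0.52961743 0.14470214 0.88562798]
pocket? [267 221  29  28 631] [0.5804 0.1593] 0.0216
pocket? [229 235  29  29 632] [0.5582 0.2192] 0.0215
brass_blank [0.4955 0.123 ] 0.0203
  colour [0.4962 0.1233] 0.0196
copper_blank [0.4909 0.1909] 0.02
  colour [0.4912 0.1912] 0.0195
[[301, 195], [343, 306], [242, 346], [201, 233]]
[[0.643, 0.127, 0.028], [0.469, 0.064, 0.028], [0.41, 0.22, 0.028], [0.584, 0.285, 0.028]]
(270, 360) [[0.385 0.178 0.01 ]]
(250, 172) [[0.683 0.21  0.01 ]]
(340, 219) [[0.606 0.065 0.01 ]]
(360, 196) [[0.643 0.032 0.01 ]]
[[269. 362.]
 [244. 475.]]
side cam [0.24102945 0.44165792 0.76713089]
pocket? [298 225  26  21 421] [0.5797 0.1602] 0.0193
pocket? [274 252  26  23 477] [0.5576 0.2199] 0.0196
brass_blank [0.4959 0.1245] 0.0212
  colour [0.4957 0.1251] 0.0196
copper_blank [0.491 0.192] 0.0208
  colour [0.4904 0.1928] 0.0192
[[374. 349.]
 [475. 140.]]
```

>>> {"fn": "step_arm", "kwargs": {"plan": [[[0,0,0],[0,0,-0.06],182],[[0,0,0],[0,0,-0.12],182],[[0,0,0],[0,0,-0.18],182],[[0,0,0],[0.03,-0.015,-0.22],182],[[0,0,-0.02],[0.085,-0.035,-0.22],182],[[0,0,-0.03],[0.14,-0.055,-0.22],182],[[0,0,-0.04],[0.2,-0.075,-0.22],182],[[0,0,-0.05],[0.255,-0.1,-0.22],182],[[0,0,-0.064],[0.31,-0.12,-0.22],182],[[0,0,-0.064],[0.31,-0.12,-0.22],182]]}}

```text
time: 2.15
position: [0.4529, -0.4145, 0.4261]
tool_rot: [-3.088, -0.568, -0.004]
ft_force: [-1.1, -0.8, -0.6]
grip_width: 0.292
```

Run:
```python
from bench import ctrl
import cv2
s=ctrl.get_state()
for k in("time","joint_positions","position","tool_rot","grip_width","ft_force"):print(k,s[k])
for n in("side","top"):cv2.imwrite(f"pics/{n}1.png",ctrl.get_image(n)[:,:,::-1])
```

```text
time 2.15
joint_positions [ 0.89135775  0.25314072 -0.25706753  1.11045684  0.06189974  1.78551936
 -0.55166241]
position [ 0.45293343 -0.41449884  0.42606528]
tool_rot [-3.08764257 -0.5678911  -0.00379794]
grip_width 0.29197568841549976
ft_force [-1.12532354 -0.80092999 -0.58233622]
```

View pics/side1.png

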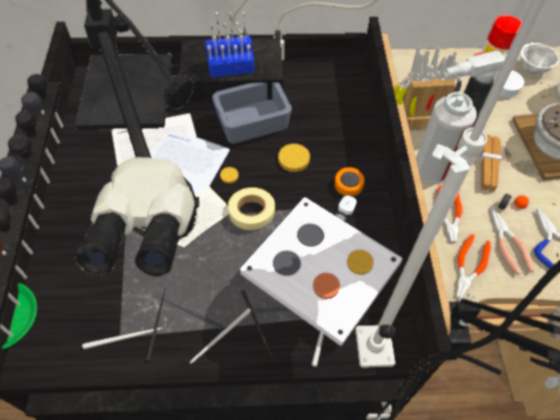

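>>> {"fn": "step_arm", "kwargs": {"plan": [[[0,0,0],[0.03,-0.045,0],182],[[0,0,0],[0.06,-0.09,0],182],[[0,0,0],[0.09,-0.135,0],182],[[0,0,0],[0.12,-0.18,0],182],[[0,0,0],[0.15,-0.225,0],182],[[0,0,0],[0.18,-0.27,0],182],[[0,0,0],[0.21,-0.315,0],182],[[0,0,0],[0.234,-0.355,0],182],[[0,0,0],[0.234,-0.355,0],182],[[0,0,0],[0.234,-0.355,0],182]]}}

```text
time: 3.5
position: [0.545, -0.0083, 0.4263]
tool_rot: [3.092, 0.546, -0.0]
ft_force: [1.0, -0.3, -0.3]
grip_width: 0.287
```

Run:
```python
from bench import ctrl
import cv2
s=ctrl.get_state()
for k in("time","joint_positions","position","tool_rot","grip_width","ft_force"):print(k,s[k])
for n in("side","wrist","top"):cv2.imwrite(f"pics/{n}2.png",ctrl.get_image(n)[:,:,::-1])
```

```text
time 3.5
joint_positions [ 0.46219122  0.11713191 -0.5597693   1.2792494   0.06470691  1.76272237
 -1.30362826]
position [ 0.54497179 -0.00830606  0.42625175]
tool_rot [ 3.09241375e+00  5.45660971e-01 -4.20546944e-04]
grip_width 0.2865038654865966
ft_force [ 1.04700144 -0.33387514 -0.30398203]
```

View pics/side2.png

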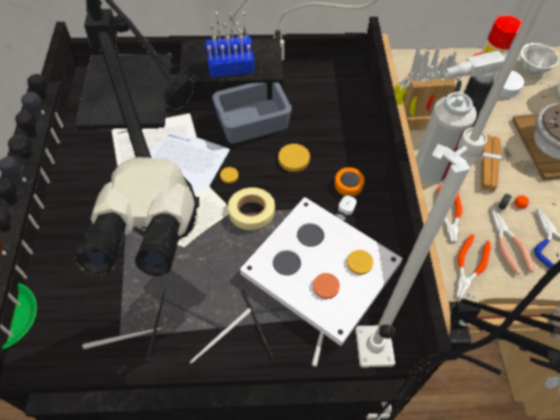

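View pics/wrist2.png

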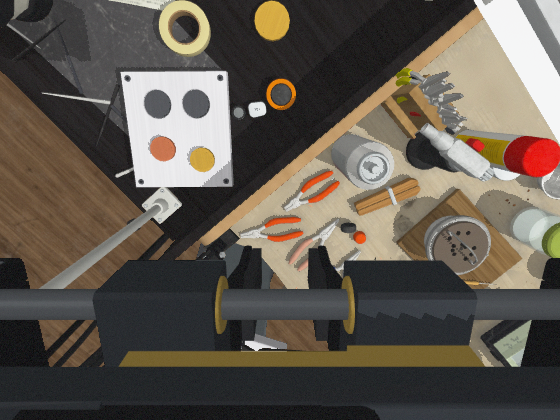

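View pics/top2.png

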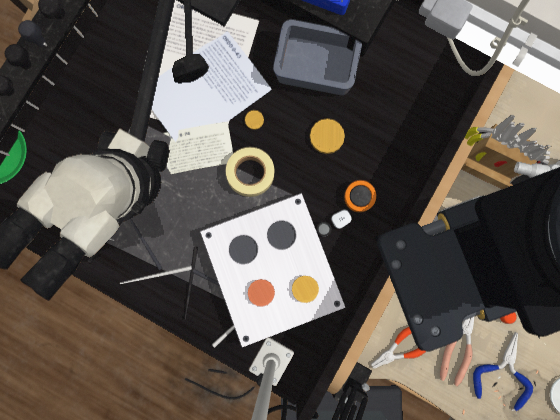

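```bash
cat > kin.py <<'E'
import numpy as np
from scipy.spatial.transform import Rotation as Ro
Rz=lambda a:Ro.from_euler('z',a).as_matrix();Ry=lambda a:Ro.from_euler('y',a).as_matrix()
def fk(q,p,s,full=False):
    h,L1,a1,L2,a2,a3,L3,e=p
    R=Rz(s[0]*q[0])@Ry(q[1])@Rz(s[1]*q[2]);P=np.array([0,0,h]);pts=[P]
    P=P+R@[a1,0,L1];pts.append(P)
    R=R@Ry(q[3]);P=P+R@[a2,0,0];pts.append(P)
    R=R@Rz(s[2]*q[4]);P=P+R@[0,0,L2];pts.append(P)
    R=R@Ry(q[5]);P=P+R@[a3,0,0];pts.append(P);P=P+R@[0,0,L3];pts.append(P)
    R=R@Rz(s[3]*q[6]+e)
    return (pts,R) if full else (P,R)
D=[([1.29611318,.32180083,-.07008279,1.45168155,.02259238,1.37079816,-.05688838],[.18489503,-.62253409,.20517264],[-3.10704494,-.451836973,.00057]),
([.89135775,.25314072,-.25706753,1.11045684,.06189974,1.78551936,-.55166241],[.45293343,-.41449884,.42606528],[-3.08764257,-.5678911,-.00379794]),
([.46219122,.11713191,-.5597693,1.2792494,.06470691,1.76272237,-1.30362826],[.54497179,-.00830606,.42625175],[3.0924,.54566,-.00042])]
E
python3 - <<'E'
from kin import *
from scipy.optimize import least_squares
import itertools
best=[]
for s in itertools.product([1,-1],repeat=4):
    def f(p):
        o=[]
        for q,x,r in D:
            P,R=fk(q,p,s);o+=list((P-x)*5)+list((R.T@Ro.from_rotvec(r).as_matrix()-np.eye(3)).ravel())
        return np.array(o+list((np.array(p[:7])-[.3,.4,0,.4,0,0,.3])*.003))
    for e in(0,1.57,3.14,-1.57):
        r=least_squares(f,[.3,.4,0,.4,0,0,.3,e]);best.append((r.cost,s,r.x.round(3)))
best.sort(key=lambda b:b[0])
for b in best[:6]:print(b)
for q,x,r in D:
    P,R=fk(q,best[0][2],best[0][1],True);print(np.round(P,3).tolist(),x)
E
```

```text
(np.float64(0.016304502343854624), (-1, -1, -1, -1), array([-1.679,  0.624, -0.051,  0.518,  0.032, -0.003, -1.412,  1.571]))
(np.float64(0.016304502343854638), (-1, -1, -1, -1), array([-1.679,  0.624, -0.051,  0.518,  0.032, -0.003, -1.412,  1.571]))
(np.float64(0.01630450234385499), (-1, -1, -1, -1), array([-1.679,  0.624, -0.051,  0.518,  0.032, -0.003, -1.412,  1.571]))
(np.float64(0.016304502343858582), (-1, -1, -1, -1), array([-1.679,  0.624, -0.051,  0.518,  0.032, -0.003, -1.412,  1.571]))
(np.float64(0.037202684846398805), (-1, -1, 1, -1), array([-3.710e-01,  4.960e-01, -1.300e-02,  5.150e-01,  1.000e-03,
        0.000e+00, -2.080e-01,  1.585e+00]))
(np.float64(0.03720268484639881), (-1, -1, 1, -1), array([-3.710e-01,  4.960e-01, -1.300e-02,  5.150e-01,  1.000e-03,
        0.000e+00, -2.080e-01, -4.698e+00]))
[[0.0, 0.0, -1.679], [0.037, -0.144, -1.071], [0.036, -0.138, -1.102], [0.207, -0.616, -1.206], [0.208, -0.618, -1.206], [0.209, -0.621, 0.206]] [0.18489503, -0.62253409, 0.20517264]
[[0.0, 0.0, -1.679], [0.058, -0.093, -1.063], [0.065, -0.095, -1.094], [0.466, -0.404, -0.983], [0.468, -0.406, -0.983], [0.465, -0.409, 0.429]] [0.45293343, -0.41449884, 0.42606528]
[[0.0, 0.0, -1.679], [0.015, -0.038, -1.054], [0.021, -0.035, -1.086], [0.527, 0.007, -0.987], [0.53, 0.007, -0.987], [0.53, 0.009, 0.425]] [0.54497179, -0.00830606, 0.42625175]
```

>>> {"fn": "step_arm", "kwargs": {"plan": [[[0,0,0.02],[-0.006,-0.025,0.02],182],[[0,0,0.04],[-0.012,-0.05,0.05],182],[[0,0,0.06],[-0.018,-0.075,0.08],182],[[0,0,0.08],[-0.024,-0.1,0.11],182],[[0,0,0.1],[-0.03,-0.125,0.14],182],[[0,0,0.12],[-0.035,-0.146,0.17],182],[[0,0,0.146],[-0.035,-0.146,0.2],182],[[0,0,0.146],[-0.035,-0.146,0.23],182],[[0,0,0.146],[-0.035,-0.146,0.27],182],[[0,0,0.146],[-0.035,-0.146,0.27],182]]}}

```text
time: 4.9
position: [0.4596, 0.1173, 0.1539]
tool_rot: [3.125, 0.321, -0.009]
ft_force: [0.0, -0.5, -0.3]
grip_width: 0.286
```

```bash
cat > look.py <<'E'
import sys,cv2
from bench import ctrl
s=ctrl.get_state()
for k in("time","joint_positions","position","tool_rot","grip_width","ft_force"):print(k,s[k].round(4) if hasattr(s[k],'round') else s[k])
for n in sys.argv[2:]:
    c=ctrl.calibration(n);cv2.imwrite(f"pics/{n}{sys.argv[1]}.png",ctrl.get_image(n)[:,:,::-1])
    import pickle;pickle.dump(c,open(f"pics/{n}{sys.argv[1]}.pkl","wb"))
E
python3 look.py 3 side wrist top
```

```text
time 4.9
joint_positions [ 0.3769  0.0128 -0.6798  1.9158  0.0076  1.2217 -1.6714]
position [0.4596 0.1173 0.1539]
tool_rot [ 3.1249  0.3211 -0.0093]
grip_width 0.2862022990959769
ft_force [ 0.0495 -0.5027 -0.2553]
```

View pics/side3.png

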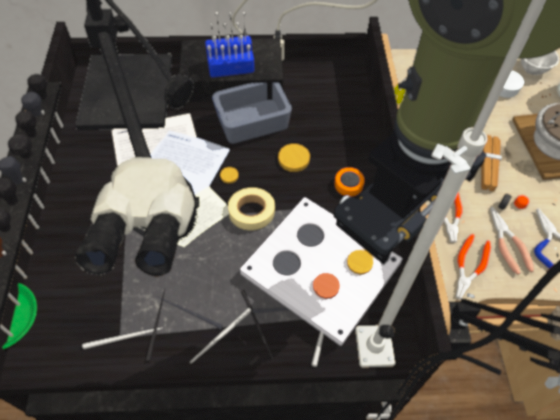

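View pics/wrist3.png

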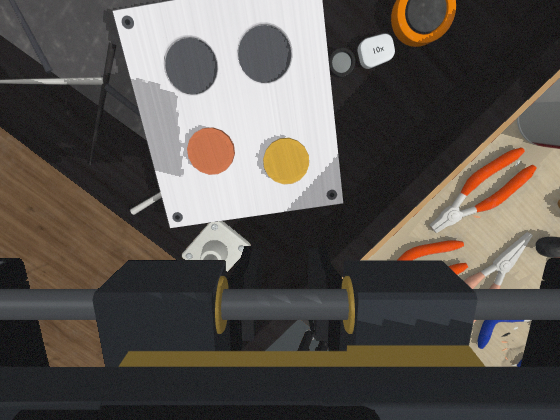

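View pics/top3.png

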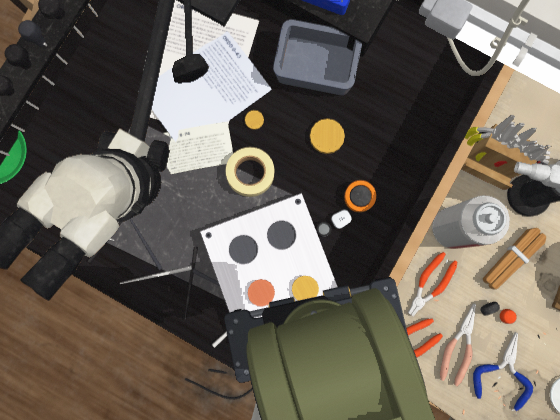

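Run:
```python
from h import *
import pickle
for n in("side","top"):
    c=pickle.load(open(f"pics/{n}3.pkl","rb"))
    for z in(.15,.3,.4,.5,.6):
        P=np.array([.46,.117,z]);a=w2p(c,P)[0];R,t,K=cam(c);d=(R@P+t)[2]
        print(n,z,a.round(),"px per 0.1m",round(K[0,0]*.1/d))
    print([w2p(c,[.38,.18,z])[0].round().tolist() for z in(.1,.2,.3,.4,.47)])
```

```text
side 0.15 [392. 239.] px per 0.1m 74
side 0.3 [417. 171.] px per 0.1m 90
side 0.4 [441. 107.] px per 0.1m 105
side 0.5 [475.  17.] px per 0.1m 126
side 0.6 [ 525. -116.] px per 0.1m 157
[[386.0, 325.0], [401.0, 293.0], [421.0, 251.0], [449.0, 194.0], [475.0, 140.0]]
top 0.15 [312. 320.] px per 0.1m 75
top 0.3 [318. 333.] px per 0.1m 95
top 0.4 [323. 347.] px per 0.1m 115
top 0.5 [332. 368.] px per 0.1m 145
top 0.6 [346. 405.] px per 0.1m 198
[[266.0, 375.0], [263.0, 391.0], [258.0, 413.0], [251.0, 444.0], [244.0, 475.0]]
```

```bash
cat > kin2.py <<'E'
from kin import *
D.append(([.3769,.0128,-.6798,1.9158,.0076,1.2217,-1.6714],[.4596,.1173,.1539],[3.1249,.3211,-.0093]))
def fk2(q,p,s,full=False):
    h,L1,a1,L2,a2,a3,L3,e,b0,a0=p
    R=Rz(s[0]*q[0]);P=R@np.array([a0,b0,h]);pts=[P]
    R=R@Ry(q[1])@Rz(s[1]*q[2])
    P=P+R@[a1,0,L1];pts.append(P)
    R=R@Ry(q[3]);P=P+R@[a2,0,0]
    R=R@Rz(s[2]*q[4]);P=P+R@[0,0,L2];pts.append(P)
    R=R@Ry(q[5]);P=P+R@[a3,0,0];pts.append(P);P=P+R@[0,0,L3];pts.append(P)
    return (pts if full else P),R@Rz(s[3]*q[6]+e)
E
python3 - <<'E'
from kin2 import *
from scipy.optimize import least_squares
import itertools
best=[]
for s in itertools.product([1,-1],repeat=4):
    def f(p,raw=False):
        o=[]
        for q,x,r in D:
            P,R=fk2(q,p,s);o+=list((P-x)*5)+list(0.5*(R.T@Ro.from_rotvec(r).as_matrix()-np.eye(3)).ravel())
        if raw:return o
        return np.array(o+list((np.array(p[:7])-[.3,.4,0,.4,0,0,.35])*.003)+[10*(p[6]-.35)]+[p[8]*.003,p[9]*.003])
    for e in(0,1.57,3.14,-1.57):
        r=least_squares(f,[.3,.4,0,.4,0,0,.3,e,0,0]);best.append((r.cost,s,r.x.round(3),np.round(f(r.x,True),3)))
best.sort(key=lambda b:b[0])
for b in best[:9:4]:print(b[:3])
print(best[0][3].reshape(-1,12))
for q,x,r in D:
    P,R=fk2(q,best[0][2],best[0][1],True);print(np.round(P,3).tolist(),x)
E
```

```text
(np.float64(7.916379809635552e-06), (-1, -1, -1, -1), array([ 2.390e-01,  4.450e-01,  4.000e-03,  5.120e-01,  1.000e-03,
       -1.000e-03,  3.500e-01,  1.571e+00, -2.700e-02,  4.000e-03]))
(np.float64(0.024126196352113556), (-1, -1, 1, -1), array([ 0.249,  0.426,  0.02 ,  0.513, -0.007,  0.007,  0.349,  1.58 ,
       -0.055,  0.009]))
(np.float64(0.23584292974172086), (-1, 1, 1, -1), array([-0.477,  1.157, -0.132,  0.506,  0.007,  0.829,  0.35 ,  0.803,
       -0.02 ,  0.752]))
[[-0.001 -0.001  0.    -0.     0.     0.    -0.    -0.     0.    -0.
  -0.    -0.   ]
 [ 0.001  0.     0.    -0.     0.     0.    -0.    -0.    -0.    -0.
   0.    -0.   ]
 [-0.001  0.002 -0.    -0.     0.    -0.    -0.    -0.     0.     0.
  -0.    -0.   ]
 [ 0.001 -0.002 -0.    -0.    -0.     0.     0.    -0.    -0.    -0.
   0.    -0.   ]]
[[-0.025, -0.011, 0.239], [0.015, -0.15, 0.66], [0.184, -0.622, 0.556], [0.185, -0.623, 0.556], [0.185, -0.622, 0.206]] [0.18489503, -0.62253409, 0.20517264]
[[-0.018, -0.02, 0.239], [0.055, -0.109, 0.669], [0.451, -0.414, 0.777], [0.452, -0.415, 0.777], [0.453, -0.414, 0.427]] [0.45293343, -0.41449884, 0.42606528]
[[-0.008, -0.026, 0.239], [0.042, -0.049, 0.681], [0.543, -0.007, 0.777], [0.544, -0.007, 0.777], [0.544, -0.008, 0.427]] [0.54497179, -0.00830606, 0.42625175]
[[-0.006, -0.027, 0.239], [0.003, -0.027, 0.684], [0.46, 0.117, 0.505], [0.461, 0.117, 0.505], [0.459, 0.117, 0.155]] [0.4596, 0.1173, 0.1539]
```

```bash
cat > wm.py <<'E'
from h import *
import pickle,sys
def meas(n,tag,V=130):
    c=pickle.load(open(f"pics/{n}{tag}.pkl","rb"));im=cv2.imread(f"pics/{n}{tag}.png");hsv=cv2.cvtColor(im,cv2.COLOR_BGR2HSV)
    out={}
    # pockets: dark bluish gray blobs, expected near known location
    for nm,P,z in(("R",(.5801,.1597),.028),("L",(.5579,.2195),.028)):
        u=w2p(c,[P[0],P[1],z])[0];m=np.zeros(hsv.shape[:2],np.uint8)
        th=np.linspace(0,6.3,60);pg=w2p(c,np.c_[P[0]+.029*np.cos(th),P[1]+.029*np.sin(th),0*th+z]).astype(np.int32)
        cv2.fillPoly(m,[pg],1);b=(hsv[...,2]<V)&(hsv[...,1]<90)&(m>0)
        if b.sum()>100:p,r=circ(c,biggest(b),z);out[nm]=(p.round(4),round(r,4))
    for nm,(lo,hi) in(("brass",(17,30)),("copper",(4,15))):
        best=None
        th=np.linspace(0,6.3,60);m=np.zeros(hsv.shape[:2],np.uint8)
        cc=[(.643,.127),(.469,.064),(.41,.22),(.584,.285)]
        cv2.fillPoly(m,[w2p(c,[[a,b,.03] for a,b in cc]).astype(np.int32)],1)
        b=(hsv[...,0]>=lo)&(hsv[...,0]<=hi)&(hsv[...,1]>110)&(hsv[...,2]>50)&(m>0)
        if b.sum()>100:
            p,r=circ(c,cv2.convexHull(biggest(b)),.036);out[nm]=(p.round(4),round(r,4))
    return out
if __name__=="__main__":
    for n in sys.argv[2:]:print(n,meas(n,sys.argv[1]))
E
python3 wm.py 3 wrist top side;python3 wm.py 2 wrist top side
```

```text
wrist {'R': (array([0.5796, 0.1603]), np.float64(0.0221)), 'L': (array([0.5576, 0.2198]), np.float64(0.0219)), 'brass': (array([0.4959, 0.1244]), np.float64(0.0205)), 'copper': (array([0.491 , 0.1919]), np.float64(0.0207))}
top {'R': (array([0.5804, 0.1593]), np.float64(0.0216)), 'L': (array([0.5582, 0.2192]), np.float64(0.0215)), 'brass': (array([0.4969, 0.1234]), np.float64(0.0197)), 'copper': (array([0.4912, 0.1912]), np.float64(0.02))}
side {'R': (array([0.5799, 0.1601]), np.float64(0.0195)), 'L': (array([0.5577, 0.2199]), np.float64(0.0198)), 'brass': (array([0.496 , 0.1233]), np.float64(0.0211)), 'copper': (array([0.4905, 0.1928]), np.float64(0.0196))}Traceback (most recent call last):
  File "wm.py", line 22, in <module>
    for n in sys.argv[2:]:print(n,meas(n,sys.argv[1]))
                                  ~~~~^^^^^^^^^^^^^^^
  File "wm.py", line 4, in meas
    c=pickle.load(open(f"pics/{n}{tag}.pkl","rb"));im=cv2.imread(f"pics/{n}{tag}.png");hsv=cv2.cvtColor(im,cv2.COLOR_BGR2HSV)
                  ~~~~^^^^^^^^^^^^^^^^^^^^^^^^^^^
FileNotFoundError: [Errno 2] No such file or directory: 'pics/wrist2.pkl'
```

>>> {"fn": "step_arm", "kwargs": {"plan": [[[0,0,0],[0,0,0.03],182],[[0,0,0],[0,0,0.06],182],[[0,0,0],[0,0,0.085],182],[[0,0,0],[0,0,0.1],182],[[0,0,0],[0,0,0.1],182],[[0,0,0],[0,0,0.1],182],[[0,0,0],[0,0,0.108],182],[[0,0,0],[0,0,0.108],182],[[0,0,0],[0,0,0.108],182],[[0,0,0],[0,0,0.108],182]]}}

```text
time: 6.3
position: [0.4618, 0.1191, 0.0483]
tool_rot: [3.125, 0.324, 0.0]
ft_force: [0.0, -0.2, -0.5]
grip_width: 0.282
```

```bash
python3 look.py 4 side wrist top; python3 wm.py 4 wrist side
```

```text
time 6.3
joint_positions [ 0.3427  0.1499 -0.686   2.0293  0.1129  0.9987 -1.763 ]
position [0.4618 0.1191 0.0483]
tool_rot [3.1247e+00 3.2440e-01 3.0000e-04]
grip_width 0.28170507878851453
ft_force [ 0.0486 -0.1741 -0.456 ]
wrist {'R': (array([0.5762, 0.1594]), np.float64(0.0202)), 'L': (array([0.5571, 0.2192]), np.float64(0.0217)), 'brass': (array([0.4959, 0.1243]), np.float64(0.0207)), 'copper': (array([0.4911, 0.1915]), np.float64(0.0209))}
side {'R': (array([0.5798, 0.1602]), np.float64(0.0193)), 'L': (array([0.5577, 0.2199]), np.float64(0.0196)), 'copper': (array([0.4904, 0.1922]), np.float64(0.0197))}
```

View pics/side4.png

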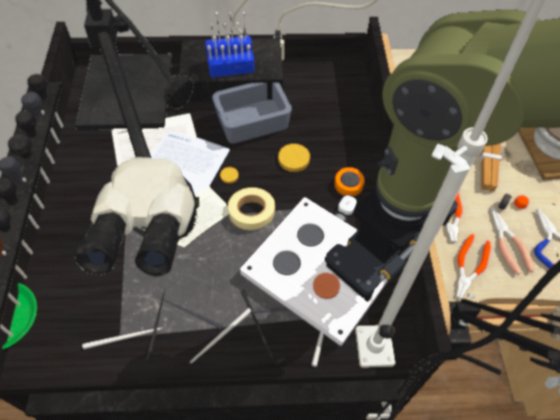

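View pics/wrist4.png

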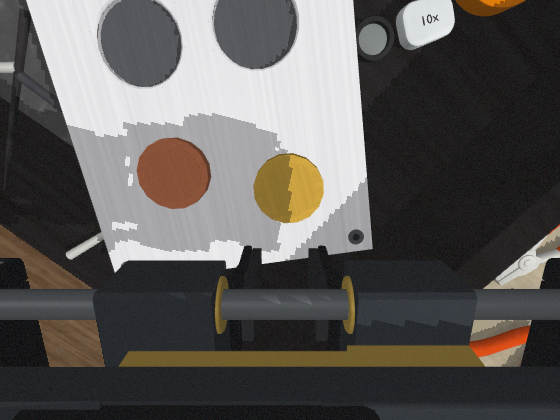

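>>> {"fn": "step_arm", "kwargs": {"plan": [[[0,0,0],[0,0.001,0.004],182],[[0,0,0],[0.006,0.002,0.004],182],[[0,0,0],[0.012,0.001,0.004],182],[[0,0,0],[0.021,-0.0007,0.004],182],[[0,0,0],[0.03,-0.0025,0.004],182],[[0,0,0],[0.039,-0.0042,0.004],182],[[0,0,0],[0.048,-0.006,0.004],182],[[0,0,0],[0.057,-0.0078,0.004],182],[[0,0,0],[0.066,-0.0096,0.004],182],[[0,0,0],[0.068,-0.01,0.004],182]]}}

```text
time: 7.7
position: [0.5268, 0.1433, 0.0442]
tool_rot: [-3.124, -0.325, -0.0]
ft_force: [-0.8, 0.6, -0.7]
grip_width: 0.286
```

```bash
python3 look.py 5 side wrist top; python3 wm.py 5 wrist side
```

```text
time 7.7
joint_positions [ 0.2667  0.3106 -0.6622  1.8736  0.2205  1.0307 -1.8504]
position [0.5268 0.1433 0.0442]
tool_rot [-3.1244e+00 -3.2460e-01 -2.0000e-04]
grip_width 0.2864831803757843
ft_force [-0.8405  0.5823 -0.6517]
wrist {'R': (array([0.5801, 0.161 ]), np.float64(0.0223)), 'L': (array([0.5582, 0.2206]), np.float64(0.0225)), 'brass': (array([0.4935, 0.1887]), np.float64(0.07)), 'copper': (array([0.4987, 0.192 ]), np.float64(0.016))}
side {'R': (array([0.5812, 0.1598]), np.float64(0.0291)), 'L': (array([0.5574, 0.2206]), np.float64(0.0209)), 'brass': (array([0.4955, 0.1251]), np.float64(0.02)), 'copper': (array([0.4906, 0.1927]), np.float64(0.0196))}
```

View pics/wrist5.png

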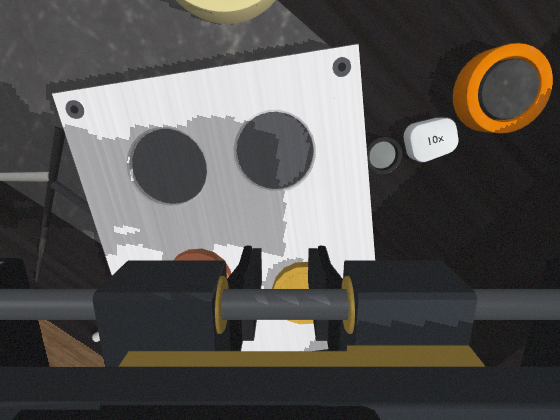

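View pics/side5.png

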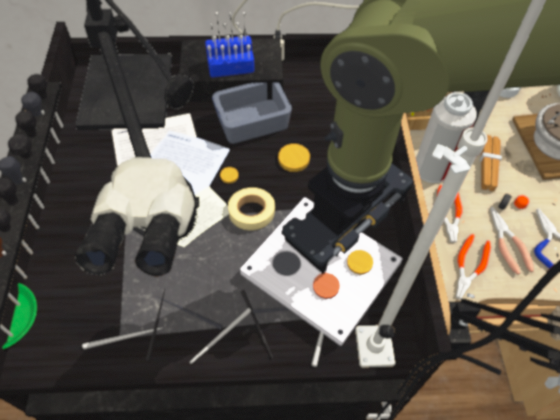

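Run:
```python
from h import *
import pickle
a=cv2.imread("pics/wrist4.png")[225:345,200:380];b=cv2.imread("pics/side5.png")[170:300,260:430]
a=cv2.resize(a,(780,520//1),interpolation=2)[:290*2]
cv2.imwrite("pics/z4.png",a);cv2.imwrite("pics/z5.png",cv2.resize(b,(760,581),interpolation=2))
c=pickle.load(open("pics/wrist5.pkl","rb"));R,t,K=cam(c);o=-R.T@t;print("cam",o,"axis",R[2],K[0,0])
P=np.array([.5268,.1433,.0442]);u=np.array([.9787,.2053,0]);v=np.array([.2053,-.9787,0])
for dz in(-.014,-.005,0,.01,.03):
  for w in(.0095,-.0095):
    print(dz,w,[w2p(c,P+u*w+v*s*.0125+np.array([0,0,dz]))[0].round().tolist() for s in(-1,1)])
```

```text
cam [0.60316764 0.15943083 0.22301613] axis [-0.27994557 -0.058258   -0.95824657] 331.9571604142417
-0.014 0.0095 [[264.0, 228.0], [305.0, 228.0]]
-0.014 -0.0095 [[265.0, 256.0], [305.0, 256.0]]
-0.005 0.0095 [[264.0, 233.0], [306.0, 233.0]]
-0.005 -0.0095 [[264.0, 262.0], [305.0, 262.0]]
0 0.0095 [[263.0, 236.0], [307.0, 236.0]]
0 -0.0095 [[264.0, 266.0], [306.0, 266.0]]
0.01 0.0095 [[262.0, 242.0], [308.0, 242.0]]
0.01 -0.0095 [[263.0, 274.0], [307.0, 274.0]]
0.03 0.0095 [[259.0, 258.0], [310.0, 258.0]]
0.03 -0.0095 [[260.0, 292.0], [310.0, 292.0]]
```

View pics/z4.png

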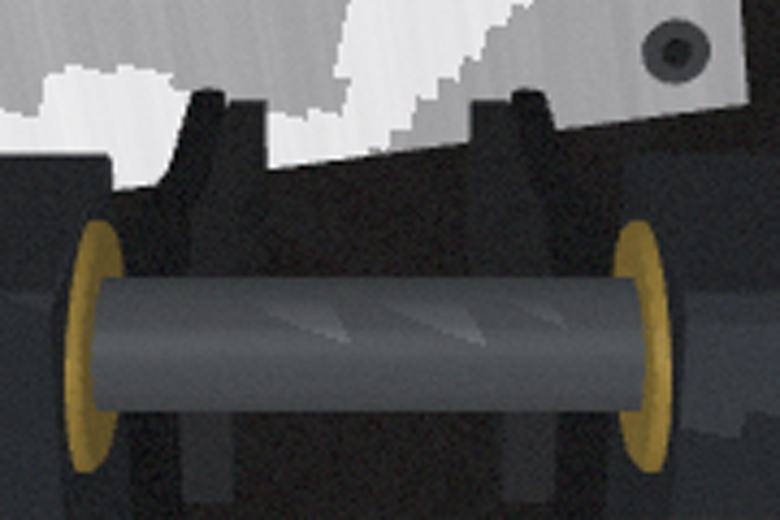

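View pics/z5.png

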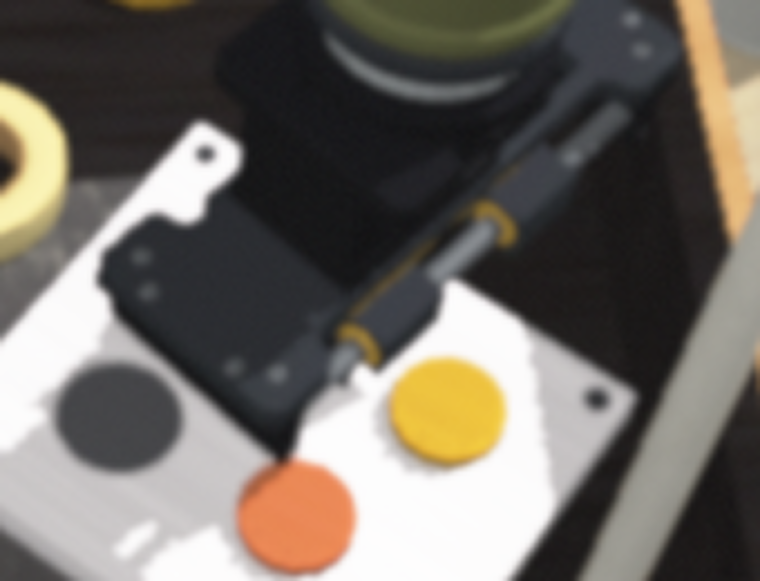

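>>> {"fn": "step_arm", "kwargs": {"plan": [[[0,0,0],[0,0,0.002],182],[[0,0,0],[0,0,0.004],182],[[0,0,0],[0,0,0.006],182],[[0,0,0],[0,0,0.006],182],[[0,0,0],[0,0,0.006],182],[[0,0,0],[0,0,0.006],182],[[0,0,0],[0,0,0.006],182],[[0,0,0],[0,0,0.006],182],[[0,0,0],[0,0,0.006],182],[[0,0,0],[0,0,0.006],182]]}}

```text
time: 9.1
position: [0.5262, 0.1428, 0.0382]
tool_rot: [3.125, 0.324, -0.0]
ft_force: [0.3, -0.8, 0.1]
grip_width: 0.285
```

```bash
python3 look.py 6 wrist side top
python3 - <<'E'
import cv2
a=cv2.imread("pics/wrist6.png")[215:345,190:390];cv2.imwrite("pics/z6.png",cv2.resize(a,(800,520),interpolation=2))
a=cv2.imread("pics/top6.png")[180:360,190:380];cv2.imwrite("pics/z6t.png",cv2.resize(a,None,fx=3,fy=3,interpolation=2))
E
```

```text
time 9.1
joint_positions [ 0.2644  0.3173 -0.6599  1.8798  0.2265  1.0196 -1.855 ]
position [0.5262 0.1428 0.0382]
tool_rot [ 3.1248e+00  3.2420e-01 -1.0000e-04]
grip_width 0.2853246416805805
ft_force [ 0.3041 -0.7766  0.0765]
```

View pics/z6.png

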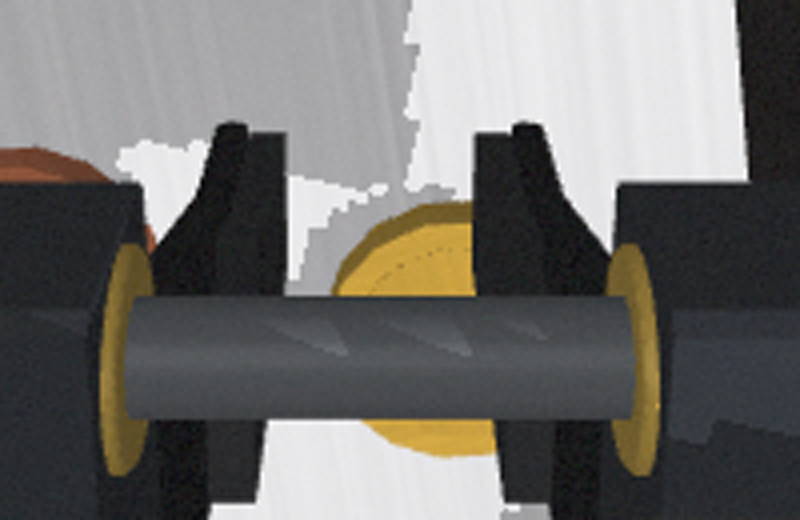

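View pics/z6t.png

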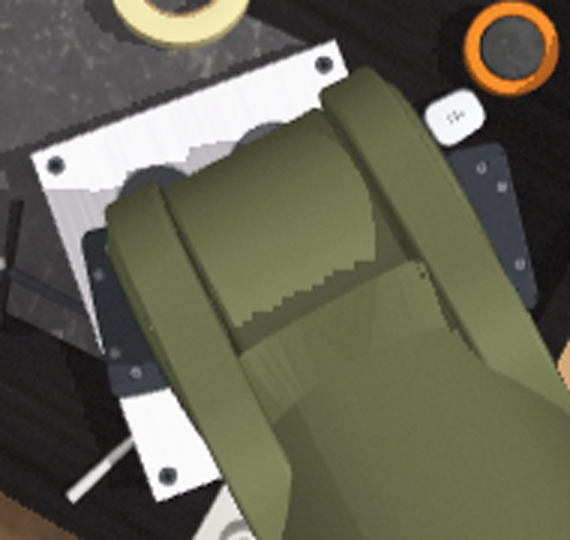

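>>> {"fn": "step_arm", "kwargs": {"plan": [[[0,0,0],[0,0,0.002],182],[[0,0,0],[0,0,0.004],182],[[0,0,0],[0,0,0.005],182],[[0,0,0],[0,0,0.006],182],[[0,0,0],[0,0,0.007],182],[[0,0,0],[0,0,0.007],182],[[0,0,0],[0,0,0.007],182],[[0,0,0],[0,0,0.007],182],[[0,0,0],[0,0,0.007],182],[[0,0,0],[0,0,0.007],182]]}}

```text
time: 10.5
position: [0.5262, 0.1429, 0.0312]
tool_rot: [3.125, 0.324, 0.0]
ft_force: [-1.0, -0.4, 0.1]
grip_width: 0.284
```

```bash
python3 look.py 7 wrist side; python3 wm.py 7 side
python3 - <<'E'
import cv2
a=cv2.imread("pics/wrist7.png")[215:345,190:390];cv2.imwrite("pics/z7.png",cv2.resize(a,(800,520),interpolation=2))
E
```

```text
time 10.5
joint_positions [ 0.2607  0.3268 -0.6568  1.885   0.2341  1.0069 -1.8608]
position [0.5262 0.1429 0.0312]
tool_rot [3.1247 0.3243 0.    ]
grip_width 0.2841799087149797
ft_force [-0.983  -0.4201  0.1385]
side {'R': (array([0.5801, 0.1598]), np.float64(0.0285)), 'L': (array([0.5586, 0.2159]), np.float64(0.0235)), 'brass': (array([0.4963, 0.1252]), np.float64(0.0203)), 'copper': (array([0.4906, 0.1927]), np.float64(0.0196))}
```

View pics/z7.png

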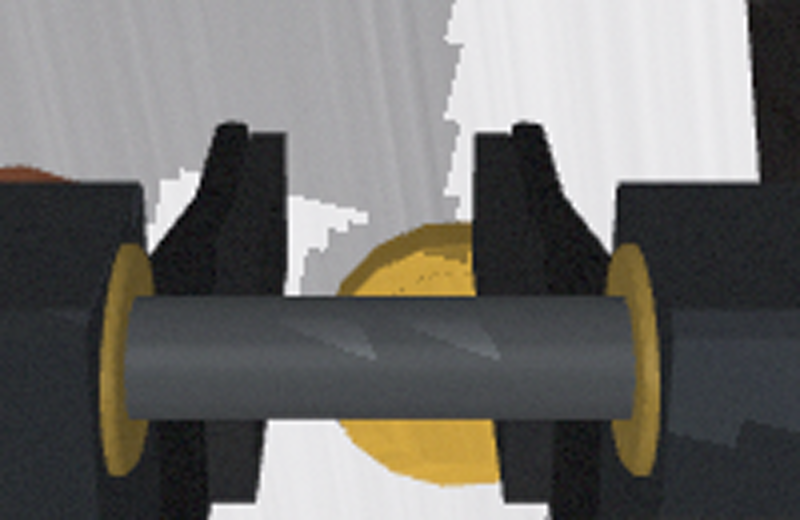

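>>> {"fn": "step_arm", "kwargs": {"plan": [[[0,0,0],[0,0,-0.012],182],[[0,0,0],[-0.02,0.003,-0.014],182],[[0,0,0],[-0.045,0.008,-0.014],182],[[0,0,0],[-0.068,0.012,-0.014],182],[[0,0,0],[-0.068,0.012,-0.005],182],[[0,0,0],[-0.068,0.012,0.0],182],[[0,0,0],[-0.068,0.012,0.004],182],[[0,0,0],[-0.068,0.012,0.007],182],[[0,0,0],[-0.068,0.012,0.009],182],[[0,0,0],[-0.068,0.012,0.009],182]]}}

```text
time: 11.85
position: [0.4621, 0.1173, 0.022]
tool_rot: [-3.125, -0.324, 0.001]
ft_force: [0.2, 0.2, -0.2]
grip_width: 0.284
```

```bash
python3 look.py 8 wrist side; python3 wm.py 8 side wrist
```

```text
time 11.85
joint_positions [ 0.3365  0.1934 -0.6832  2.0506  0.1499  0.946  -1.7895]
position [0.4621 0.1173 0.022 ]
tool_rot [-3.1247e+00 -3.2450e-01  7.0000e-04]
grip_width 0.28425501244822865
ft_force [ 0.1804  0.1566 -0.231 ]
side {'R': (array([0.5798, 0.1602]), np.float64(0.0193)), 'L': (array([0.5577, 0.2199]), np.float64(0.0196)), 'copper': (array([0.4902, 0.1931]), np.float64(0.0193))}
wrist {'R': (array([0.5735, 0.1588]), np.float64(0.0182)), 'L': (array([0.5549, 0.2186]), np.float64(0.0203)), 'brass': (array([0.496 , 0.1243]), np.float64(0.0207)), 'copper': (array([0.4913, 0.1914]), np.float64(0.0211))}
```

View pics/wrist8.png

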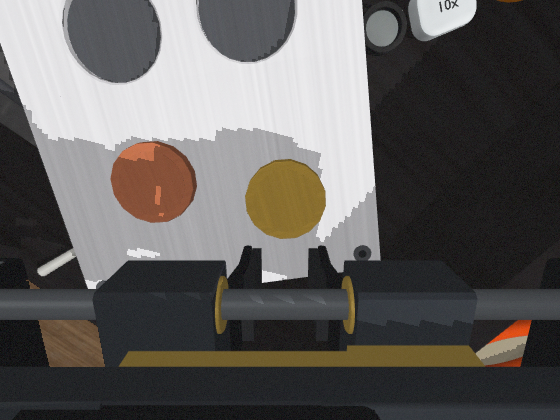

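View pics/side8.png

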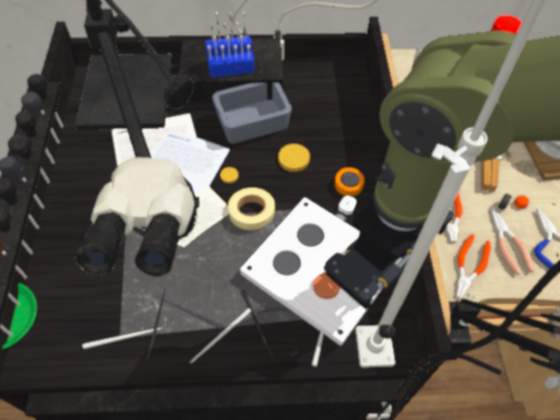

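>>> {"fn": "step_arm", "kwargs": {"plan": [[[0,0,0],[0,0,0.001],182],[[0,0,0],[0,0,0.002],182],[[0,0,0],[0,0,0.003],182],[[0,0,0],[0,0,0.004],182],[[0,0,0],[0,0,0.004],182],[[0,0,0],[0,0,0.004],182],[[0,0,0],[0,0,0.004],182],[[0,0,0],[0,0,0.004],182],[[0,0,0],[0,0,0.004],182],[[0,0,0],[0,0,0.004],182]]}}

```text
time: 13.2
position: [0.4621, 0.1172, 0.0182]
tool_rot: [3.125, 0.324, -0.0]
ft_force: [-0.2, 0.9, -1.2]
grip_width: 0.29
```

```bash
python3 look.py 9 wrist
python3 - <<'E'
from h import *
import pickle
c=pickle.load(open("pics/wrist9.pkl","rb"));P=np.array([.4621,.1173,.0180]);u=np.array([.9787,.2053,0]);v=np.array([.2053,-.9787,0])
for z in(.026,.029,.032,.035,.04):print(z,[w2p(c,[*(P+u*w+v*s*.0125)[:2],z])[0].round(1).tolist() for w in(0,.0095) for s in(-1,1)])
a=cv2.imread("pics/wrist9.png")[215:345,190:390];cv2.imwrite("pics/z9.png",cv2.resize(a,(800,520),interpolation=2))
E
```

```text
time 13.2
joint_positions [ 0.3342  0.1996 -0.6818  2.0537  0.1557  0.9379 -1.7943]
position [0.4621 0.1172 0.0182]
tool_rot [ 3.1247  0.3244 -0.    ]
grip_width 0.2895263671346439
ft_force [-0.2199  0.8626 -1.1858]
0.026 [[262.4, 256.9], [306.9, 256.9], [262.0, 241.1], [307.2, 241.1]]
0.029 [[262.0, 259.2], [307.3, 259.2], [261.7, 243.2], [307.6, 243.2]]
0.032 [[261.7, 261.5], [307.6, 261.5], [261.3, 245.3], [308.0, 245.3]]
0.035 [[261.3, 264.0], [308.0, 264.0], [260.9, 247.5], [308.4, 247.5]]
0.04 [[260.7, 268.2], [308.7, 268.2], [260.3, 251.4], [309.0, 251.4]]
```

View pics/z9.png

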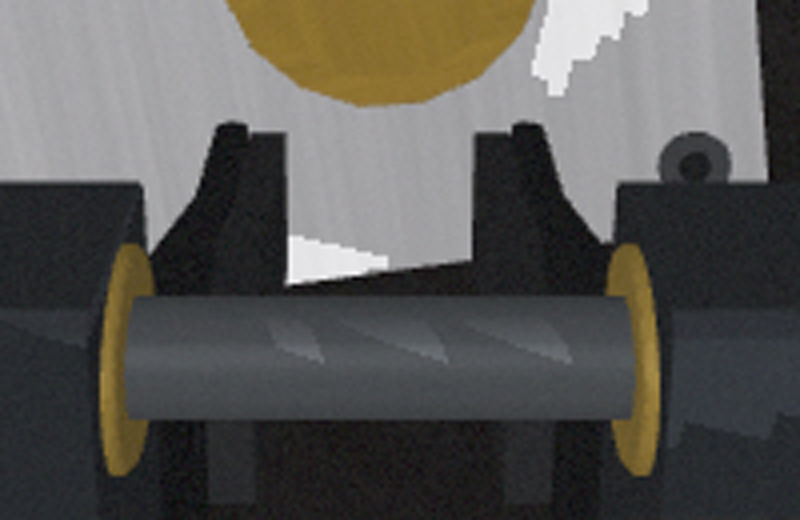

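>>> {"fn": "step_arm", "kwargs": {"plan": [[[0,0,0],[0,0,0.002],182],[[0,0,0],[0,0,0.003],182],[[0,0,0],[0.006,0,0.003],182],[[0,0,0],[0.012,-0.001,0.003],182],[[0,0,0],[0.018,-0.002,0.003],182],[[0,0,0],[0.025,-0.0033,0.003],182],[[0,0,0],[0.032,-0.0047,0.003],182],[[0,0,0],[0.038,-0.006,0.003],182],[[0,0,0],[0.044,-0.0071,0.003],182],[[0,0,0],[0.044,-0.0071,0.003],182]]}}

```text
time: 14.5
position: [0.5043, 0.1335, 0.0153]
tool_rot: [-3.124, -0.324, -0.001]
ft_force: [-1.2, -0.6, -0.6]
grip_width: 0.288
```

```bash
python3 look.py 10 wrist side; python3 wm.py 10 wrist side
```

```text
time 14.5
joint_positions [ 0.2826  0.301  -0.6625  1.953   0.2242  0.9599 -1.8515]
position [0.5043 0.1335 0.0153]
tool_rot [-3.1244e+00 -3.2440e-01 -8.0000e-04]
grip_width 0.28836782641890274
ft_force [-1.194  -0.5547 -0.6041]
wrist {'R': (array([0.5798, 0.1603]), np.float64(0.0221)), 'L': (array([0.5576, 0.2195]), np.float64(0.022)), 'brass': (array([0.5307, 0.1393]), np.float64(0.0208)), 'copper': (array([0.4935, 0.1914]), np.float64(0.0203))}
side {'R': (array([0.5742, 0.1595]), np.float64(0.0238)), 'L': (array([0.5565, 0.2162]), np.float64(0.022)), 'copper': (array([0.4895, 0.1955]), np.float64(0.0175))}
```

View pics/wrist10.png

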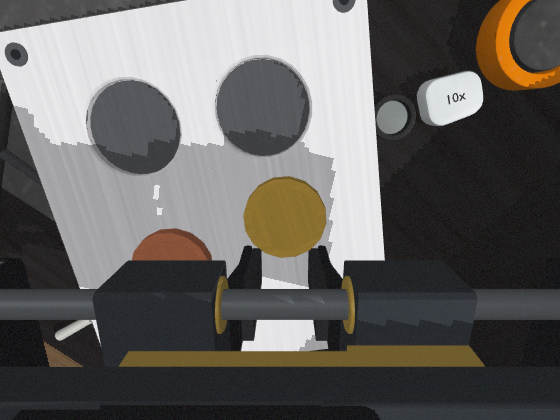

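>>> {"fn": "step_arm", "kwargs": {"plan": [[[0,0,0],[0.007,-0.0014,0],182],[[0,0,0],[0.014,-0.0028,0],182],[[0,0,0],[0.021,-0.0042,0],182],[[0,0,0],[0.028,-0.0056,0],182],[[0,0,0],[0.035,-0.007,0],182],[[0,0,0],[0.041,-0.0082,0],182],[[0,0,0],[0.046,-0.0092,0],182],[[0,0,0],[0.05,-0.01,0],182],[[0,0,0],[0.053,-0.0105,0],182],[[0,0,0],[0.053,-0.0105,0],182]]}}

```text
time: 15.85
position: [0.5537, 0.1544, 0.0153]
tool_rot: [-3.125, -0.324, -0.001]
ft_force: [-0.1, 0.0, 0.4]
grip_width: 0.286
```

```bash
python3 look.py 11 wrist side; python3 wm.py 11 wrist side
```

```text
time 15.85
joint_positions [ 0.2199  0.4071 -0.638   1.8247  0.2837  1.0017 -1.8975]
position [0.5537 0.1544 0.0153]
tool_rot [-3.1247e+00 -3.2430e-01 -5.0000e-04]
grip_width 0.2862370795857242
ft_force [-0.1261  0.0036  0.4318]
wrist {'R': (array([0.5782, 0.1604]), np.float64(0.023)), 'L': (array([0.555 , 0.2196]), np.float64(0.0244)), 'brass': (array([0.5811, 0.1604]), np.float64(0.0203))}
side {'R': (array([0.5829, 0.1604]), np.float64(0.0277)), 'L': (array([0.5598, 0.2153]), np.float64(0.0251)), 'copper': (array([0.4905, 0.1929]), np.float64(0.0196))}
```

View pics/wrist11.png

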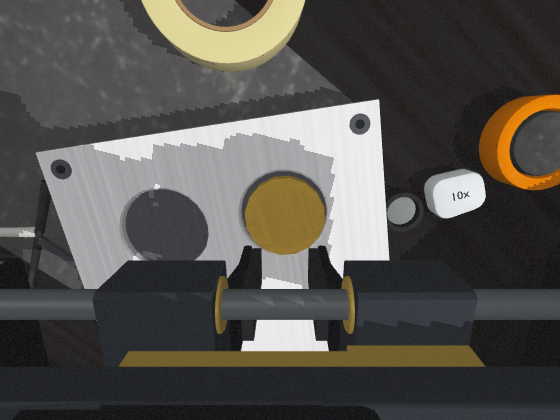

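```bash
cat > sim.py <<'E'
from kin2 import *
p=[.239,.445,.004,.512,.001,-.001,.35,1.571,-.027,.004];s=(-1,-1,-1,-1)
def err(q,P,R):
    x,r=fk2(q,p,s);return np.r_[P-x,Ro.from_matrix(R@r.T).as_rotvec()]
def solve(q,P,R):
    q=np.array(q,float)
    x0,r0=fk2(q,p,s);rv=Ro.from_matrix(r0.T@R).as_rotvec()
    for k in np.linspace(.05,1,20):
        Pk=x0+(P-x0)*k;Rk=r0@Ro.from_rotvec(rv*k).as_matrix()
        for _ in range(3):
            J=np.array([(err(q,Pk,Rk)-err(q+1e-5*e,Pk,Rk))/1e-5 for e in np.eye(7)]).T
            q=q+np.linalg.pinv(J)@err(q,Pk,Rk)
    return q
def clear(q):
    pts,_=fk2(q,p,s,True);out=[]
    for (a,b) in((pts[1],pts[2]),(pts[3],pts[4])):
        best=9
        for t in np.linspace(0,1,101):
            c=a+(b-a)*t
            z=min(c[2],.47);best=min(best,np.linalg.norm(c-[.38,.18,z]))
        out.append(round(best,4))
    return out,[np.round(x,3).tolist() for x in pts[1:3]]
def pose(az,roll):
    u=np.array([np.cos(az),np.sin(az),0]);v=np.array([np.sin(az),-np.cos(az),0]);R=np.c_[u,v,[0,0,-1]]
    return R@Ro.from_rotvec([roll,0,0]).as_matrix()
E
python3 - <<'E'
from sim import *
q=[.2199,.4071,-.638,1.8247,.2837,1.0017,-1.8975]
print(fk2(q,p,s)[0],clear(q))
# check against brass start
q2=solve(q,np.array([.4621,.1173,.022]),pose(.2065,0));print("brass",q2.round(3),clear(q2))
for az in(.2065,.353):
  for ro in(0,.13,.2):
    u=np.array([np.cos(az),np.sin(az),0]);R=pose(az,ro)
    tip=np.array([.491,.1918,.031])-.037*u; P=tip+R[:,2]*.016
    a=np.array([.5437,.152,.12])
    qa=solve(q,a,pose(.2065,0));qb=solve(qa,P+[0,0,.07],R);qc=solve(qb,P,R)
    print(az,ro,P.round(4),qc.round(2),clear(qb)[0],clear(qc))
E
```

```text
[0.54522182 0.15599993 0.01982896] ([np.float64(0.1048), np.float64(0.1668)], [[0.173, -0.064, 0.646], [0.544, 0.155, 0.37]])
brass [ 0.343  0.209 -0.689  2.043  0.164  0.943 -1.796] ([np.float64(0.0914), np.float64(0.1033)], [[0.086, -0.056, 0.674], [0.461, 0.117, 0.372]])
0.2065 0 [0.4548 0.1842 0.015 ] [ 0.22  0.26 -0.71  2.01  0.21  0.94 -1.97] [np.float64(0.034), np.float64(0.0749)] ([np.float64(0.0389), np.float64(0.0749)], [[0.114, -0.05, 0.668], [0.454, 0.184, 0.365]])
0.2065 0.13 [0.4544 0.1862 0.0151] [ 0.32  0.26 -0.72  2.03  0.05  0.9  -1.78] [np.float64(0.0697), np.float64(0.0746)] ([np.float64(0.0743), np.float64(0.0746)], [[0.106, -0.06, 0.669], [0.463, 0.141, 0.362]])
0.2065 0.2 [0.4541 0.1873 0.0153] [ 0.37  0.26 -0.72  2.03 -0.04  0.89 -1.68] [np.float64(0.0896), np.float64(0.0745)] ([np.float64(0.0941), np.float64(0.0745)], [[0.104, -0.066, 0.668], [0.467, 0.119, 0.358]])
0.353 0 [0.4563 0.179  0.015 ] [ 0.24  0.26 -0.73  2.01  0.22  0.94 -1.81] [np.float64(0.0386), np.float64(0.0763)] ([np.float64(0.0436), np.float64(0.0763)], [[0.114, -0.053, 0.668], [0.455, 0.178, 0.365]])
0.353 0.13 [0.4556 0.181  0.0151] [ 0.33  0.27 -0.73  2.01  0.06  0.92 -1.63] [np.float64(0.0761), np.float64(0.0756)] ([np.float64(0.081), np.float64(0.0756)], [[0.112, -0.065, 0.667], [0.47, 0.138, 0.362]])
0.353 0.2 [0.4552 0.182  0.0153] [ 0.38  0.29 -0.73  2.01 -0.01  0.92 -1.54] [np.float64(0.0965), np.float64(0.0752)] ([np.float64(0.1016), np.float64(0.0752)], [[0.114, -0.072, 0.665], [0.478, 0.116, 0.358]])
```

>>> {"fn": "step_arm", "kwargs": {"plan": [[[0,0,0],[-0.005,0.001,0],182],[[0,0,0],[-0.01,0.002,0],182],[[0,0,0],[-0.01,0.002,-0.03],182],[[0,0,-0.04],[-0.01,0.002,-0.06],182],[[0,0,-0.08],[-0.01,0.002,-0.08],182],[[0,0,-0.12],[-0.02,0.0,-0.08],182],[[0.05,0,-0.147],[-0.03,-0.01,-0.08],182],[[0.1,0,-0.147],[-0.04,-0.02,-0.08],182],[[0.14,0,-0.147],[-0.05,-0.025,-0.08],182],[[0.14,0,-0.147],[-0.05,-0.025,-0.08],182]]}}

```text
time: 17.2
position: [0.4988, 0.1673, 0.095]
tool_rot: [-2.957, -0.527, 0.022]
ft_force: [-0.5, -0.3, 1.2]
grip_width: 0.286
```

```bash
python3 look.py 12 wrist side; python3 wm.py 12 wrist side; python3 -c "
from bench import ctrl;from scipy.spatial.transform import Rotation as R
print(R.from_rotvec(ctrl.get_state()['tool_rot']).as_matrix().round(4))"
```

```text
time 17.2
joint_positions [ 0.3972  0.2186 -0.7386  1.8745  0.0091  1.098  -1.5514]
position [0.4988 0.1673 0.095 ]
tool_rot [-2.9572 -0.5267  0.0225]
grip_width 0.2861242577318072
ft_force [-0.5009 -0.3111  1.1632]
wrist {'R': (array([0.5795, 0.1604]), np.float64(0.0218)), 'L': (array([0.558 , 0.2207]), np.float64(0.0226)), 'brass': (array([0.579 , 0.1602]), np.float64(0.0202)), 'copper': (array([0.4915, 0.1921]), np.float64(0.0209))}
side {'R': (array([0.581 , 0.1595]), np.float64(0.029)), 'L': (array([0.5571, 0.221 ]), np.float64(0.0208)), 'copper': (array([0.4905, 0.1929]), np.float64(0.0196))}
[[ 0.9383  0.3438 -0.0378]
 [ 0.3457 -0.9289  0.133 ]
 [ 0.0106 -0.1379 -0.9904]]
```

View pics/wrist12.png

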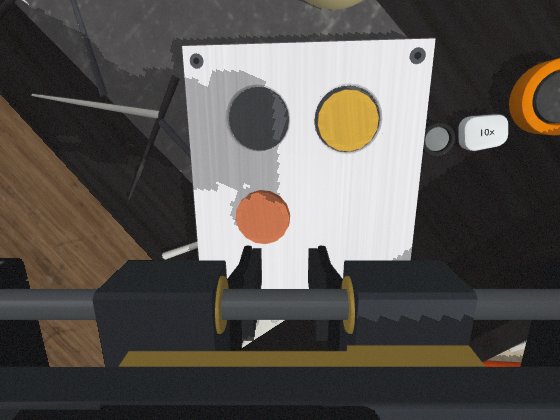

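View pics/side12.png

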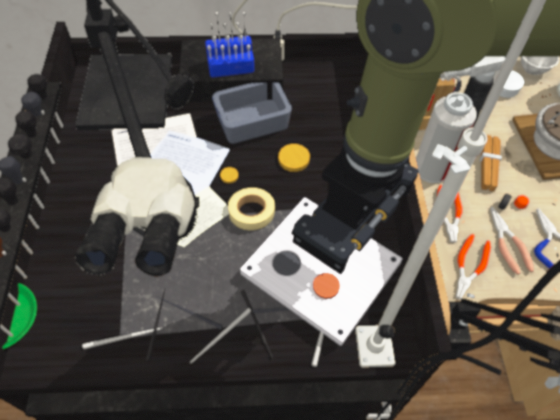

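>>> {"fn": "step_arm", "kwargs": {"plan": [[[0,0,0],[-0.012,-0.01,0.001],182],[[0,0,0],[-0.024,-0.019,0.002],182],[[0,0,0],[-0.0347,-0.0278,0.0035],182],[[0,0,0],[-0.035,-0.025,0.0235],182],[[0,0,0],[-0.035,-0.022,0.044],182],[[0,0,0],[-0.0354,-0.0195,0.062],182],[[0,0,0],[-0.0354,-0.0183,0.0716],182],[[0,0,0],[-0.0354,-0.0183,0.0716],182],[[0,0,0],[-0.0354,-0.0183,0.0716],182],[[0,0,0],[-0.0354,-0.0183,0.0716],182]]}}

```text
time: 18.55
position: [0.4577, 0.183, 0.0272]
tool_rot: [-2.956, -0.529, 0.02]
ft_force: [-0.3, 0.2, 0.0]
grip_width: 0.283
```

```bash
python3 look.py 13 wrist side; python3 wm.py 13 wrist side; python3 -c "
from bench import ctrl;from scipy.spatial.transform import Rotation as R
print(R.from_rotvec(ctrl.get_state()['tool_rot']).as_matrix().round(4))"
```

```text
time 18.55
joint_positions [ 0.3679  0.2347 -0.7518  2.0179  0.0256  0.9373 -1.6007]
position [0.4577 0.183  0.0272]
tool_rot [-2.9557 -0.5288  0.0198]
grip_width 0.2833454220265027
ft_force [-0.2983  0.247   0.0452]
wrist {'R': (array([0.579 , 0.1607]), np.float64(0.0216)), 'L': (array([0.5574, 0.2199]), np.float64(0.0221)), 'brass': (array([0.5774, 0.1609]), np.float64(0.0203)), 'copper': (array([0.491 , 0.1921]), np.float64(0.0208))}
side {'L': (array([0.5577, 0.2199]), np.float64(0.0194)), 'brass': (array([0.5766, 0.1627]), np.float64(0.0202))}
[[ 0.9382  0.344  -0.0376]
 [ 0.3459 -0.9287  0.1339]
 [ 0.0111 -0.1386 -0.9903]]
```

View pics/wrist13.png

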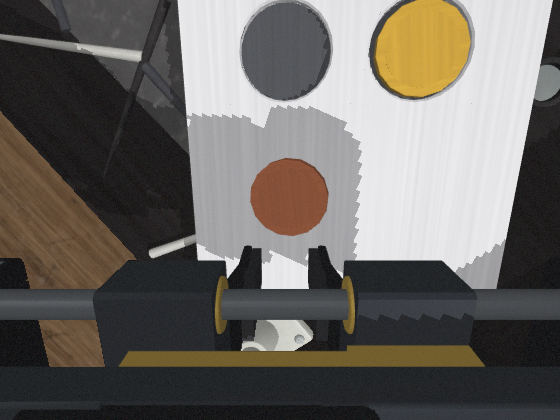

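View pics/side13.png

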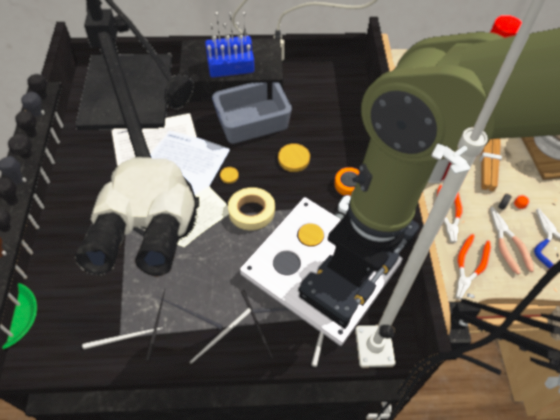

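>>> {"fn": "step_arm", "kwargs": {"plan": [[[0,0,0],[0,0.001,0.006],182],[[0,0,0],[0,0.0015,0.0105],182],[[0,0,0],[0.004,0.002,0.0105],182],[[0,0,0],[0.009,0.0025,0.0105],182],[[0,0,0],[0.015,0.0023,0.0106],182],[[0,0,0],[0.021,0.002,0.0107],182],[[0,0,0],[0.028,0.0017,0.0108],182],[[0,0,0],[0.035,0.0014,0.0109],182],[[0,0,0],[0.041,0.0011,0.011],182],[[0,0,0],[0.041,0.0011,0.011],182]]}}

```text
time: 19.9
position: [0.496, 0.1979, 0.0159]
tool_rot: [-2.955, -0.529, 0.021]
ft_force: [0.3, 0.4, 0.6]
grip_width: 0.287
```

```bash
python3 look.py 14 wrist side; python3 wm.py 14 wrist side
```

```text
time 19.9
joint_positions [ 0.3061  0.3412 -0.7209  1.9302  0.1034  0.9382 -1.661 ]
position [0.496  0.1979 0.0159]
tool_rot [-2.9551 -0.529   0.0212]
grip_width 0.28731707630263154
ft_force [0.2509 0.3603 0.6198]
wrist {'R': (array([0.5795, 0.1604]), np.float64(0.0219)), 'L': (array([0.5581, 0.2206]), np.float64(0.022)), 'brass': (array([0.5789, 0.1616]), np.float64(0.0202)), 'copper': (array([0.5223, 0.205 ]), np.float64(0.0208))}
side {'R': (array([0.5787, 0.1558]), np.float64(0.0254)), 'L': (array([0.553 , 0.2184]), np.float64(0.0249)), 'brass': (array([0.5813, 0.1744]), np.float64(0.0113))}
```

View pics/wrist14.png

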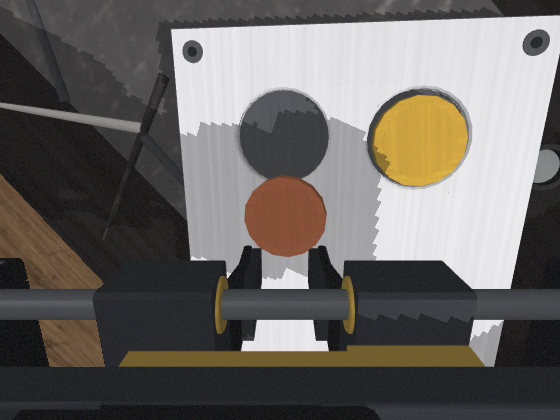

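>>> {"fn": "step_arm", "kwargs": {"plan": [[[0,0,0],[0.006,-0.0003,0.0001],182],[[0,0,0],[0.012,-0.0006,0.0001],182],[[0,0,0],[0.018,-0.0009,0.0002],182],[[0,0,0],[0.023,-0.0012,0.0002],182],[[0,0,0],[0.028,-0.0015,0.0003],182],[[0,0,0],[0.032,-0.0017,0.0003],182],[[0,0,0],[0.036,-0.0019,0.0004],182],[[0,0,0],[0.039,-0.002,0.0004],182],[[0,0,0],[0.0395,-0.002,0.0004],182],[[0,0,0],[0.0395,-0.002,0.0004],182]]}}

```text
time: 21.25
position: [0.5318, 0.213, 0.0161]
tool_rot: [-2.956, -0.529, 0.022]
ft_force: [-0.2, -0.8, 0.3]
grip_width: 0.286
```

```bash
python3 look.py 15 wrist side; python3 wm.py 15 wrist side
```

```text
time 21.25
joint_positions [ 0.2541  0.4173 -0.6968  1.8364  0.1512  0.9664 -1.6989]
position [0.5318 0.213  0.0161]
tool_rot [-2.9556 -0.5287  0.0218]
grip_width 0.2856978762566946
ft_force [-0.2071 -0.7948  0.2539]
wrist {'R': (array([0.5797, 0.1608]), np.float64(0.0218)), 'L': (array([0.5578, 0.2208]), np.float64(0.0219)), 'brass': (array([0.5804, 0.1624]), np.float64(0.0204)), 'copper': (array([0.5591, 0.2202]), np.float64(0.0203))}
side {'R': (array([0.5818, 0.16  ]), np.float64(0.0288)), 'L': (array([0.5592, 0.2199]), np.float64(0.0287))}
```

View pics/wrist15.png

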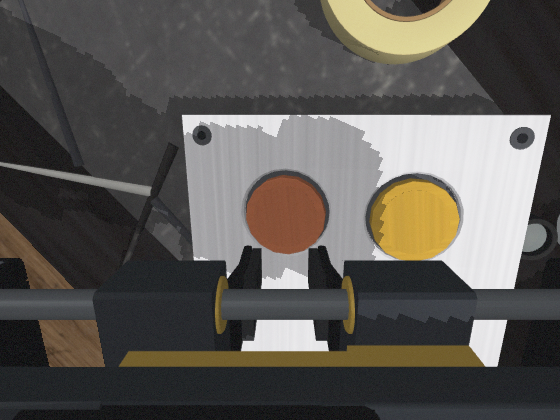

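>>> {"fn": "step_arm", "kwargs": {"plan": [[[0,0,0],[-0.006,0,-0.0002],182],[[0,0,0],[-0.012,0,-0.0005],182],[[0,0,0],[-0.012,0,-0.03],182],[[0,0,0],[-0.012,0,-0.08],182],[[0,0,0],[-0.012,0.01,-0.14],182],[[0,0,0],[-0.012,0.04,-0.2],182],[[-0.05,0,0],[-0.012,0.08,-0.25],182],[[-0.1,0,0],[-0.012,0.13,-0.26],182],[[-0.14,0,0],[-0.012,0.18,-0.26],182],[[-0.14,0,0],[-0.012,0.22,-0.26],182]]}}

```text
time: 22.6
position: [0.6063, -0.0313, 0.2431]
tool_rot: [-3.092, -0.553, -0.017]
ft_force: [0.0, -0.9, -0.5]
grip_width: 0.287
```

```bash
python3 look.py 16 wrist side top; python3 wm.py 16 wrist side top
python3 - <<'E'
import cv2
a=cv2.imread("pics/side16.png")[180:350,235:405];b=cv2.imread("pics/top16.png")[180:350,190:360]
cv2.imwrite("pics/z16.png",cv2.hconcat([cv2.resize(x,(400,400),interpolation=2) for x in(a,b)]))
E
```

```text
time 22.6
joint_positions [ 0.5292  0.2604 -0.6282  1.5006  0.1525  1.4197 -1.3212]
position [ 0.6063 -0.0313  0.2431]
tool_rot [-3.0923 -0.5529 -0.0167]
grip_width 0.2867079462842944
ft_force [ 0.0164 -0.8761 -0.4694]
wrist {'brass': (array([0.5815, 0.1558]), np.float64(0.0209)), 'copper': (array([0.5597, 0.2148]), np.float64(0.0209))}
side {'brass': (array([0.5767, 0.1626]), np.float64(0.0203)), 'copper': (array([0.5545, 0.2221]), np.float64(0.0202))}
top {'brass': (array([0.5793, 0.1588]), np.float64(0.0206)), 'copper': (array([0.5573, 0.2186]), np.float64(0.0204))}
```

View pics/z16.png

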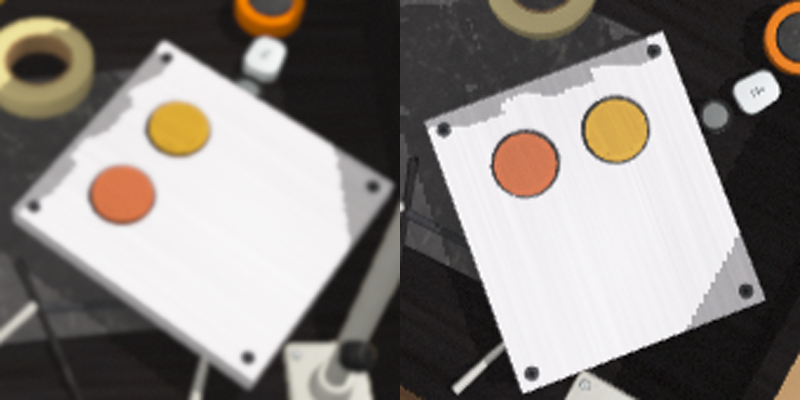

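View pics/wrist16.png

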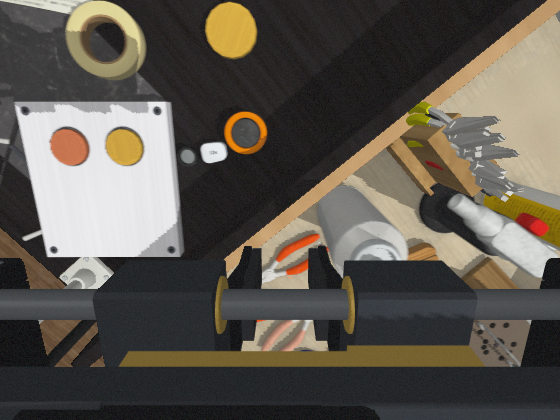

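Run:
```python
from h import *
import pickle
from bench import ctrl
from wm import meas
import scipy.optimize as so
for k in("brass","copper"):
    f=[]
    A=[];b=[]
    for n in("side","top"):
        c=pickle.load(open(f"pics/{n}16.pkl","rb"));R,t,K=cam(c);o=-R.T@t;p=np.r_[meas(n,16)[k][0],.036];d=(p-o)/np.linalg.norm(p-o)
        M=np.eye(3)-np.outer(d,d);A.append(M);b.append(M@o)
    print(k,"top centre",np.linalg.lstsq(np.vstack(A),np.hstack(b),rcond=None)[0].round(4))
for l in("masking_tape","loupe_10x"):
    print(l,[ctrl.cut_out("top",l)[0]["rect"]])
ctrl.close_job();print(ctrl.get_state()["time"])
```

```text
brass top centre [0.5801 0.1592 0.028 ]
copper top centre [0.5578 0.2195 0.0279]
masking_tape [[224.6, 150.1, 46.0, 48.5]]
loupe_10x [[319.5, 210.4, 36.2, 23.1]]
the job is handed in; nothing more can be done
the job is handed in; nothing more can be done
```

I pushed both discs into pockets with the two fingertips held slightly apart as a V. The brass disc went into the right pocket and the copper disc into the left, and I then backed the arm clear and handed the job in at about 23 s of robot time.

**Seating:** In the last pictures each disc sits concentric in its pocket with an even dark ring round it. Triangulated disc centres are (0.580, 0.159) for brass and (0.558, 0.2195) for copper. Both are within about 1 mm of the measured pocket centres.

**Height:** Triangulated tops came out at z ≈ 0.028 m for both, against 0.031 m expected when seated and 0.036 m on the plate. They clearly dropped in. The 3 mm shortfall is about the size of the calibration error.

**Tape and loupe:** The robot went near neither. The tape's outline moved by only a few pixels, which is detector noise. The loupe's outline moved about 4 px (roughly 5 mm), also taken as noise. Both stay well inside 20 mm.

**What disagreed:** With the jaws closed to about 25 mm, the fingertips were about 16 mm behind the TCP, not 14 mm ahead as stated. The first push therefore passed over the brass disc without moving it. I measured the tip height from the wrist camera, lowered the tool and pushed again. I pushed the copper disc with the tool leaned about 0.14 rad to the right, so the forearm stayed clear of the pole.

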